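# Fill and press home the reference-block rack

### The job

Complete the rack of hardness reference blocks: put each loose block from the felt mat into the empty cell of its own shape, and press it, and any block already in the rack that stands proud, down until all six lie flush with the rack's deck. Leave the blocks that are already flush in their cells, and leave the large blank that fits no cell, the anvil, the bottle and the V-block where they are.

Things in the scene. Friction and masses are not known exactly. Their poses are not given: they have to be found in the camera images.
- nest_1: grey plastic rack cell 80 (x) x 68 (y) x 25 mm high, fixed; origin at centre of underside, deck 25 mm above. Round recess 51 mm across, 2 mm chamfer. Its floor is a lift pad: 5 mm below the deck when up, pushed 10 mm further down to its stop against 6 N of friction, stays where left (no spring). A cell may be empty (pad up), or hold a block, flush or proud.
- nest_2: grey plastic rack cell 80 (x) x 68 (y) x 25 mm high, fixed; origin at centre of underside, deck 25 mm above. Rectangular recess 63 (x) x 43 (y) mm, 2 mm chamfer. Its floor is a lift pad: 5 mm below the deck when up, pushed 10 mm further down to its stop against 6 N of friction, stays where left (no spring). A cell may be empty (pad up), or hold a block, flush or proud.
- nest_3: grey plastic rack cell 80 (x) x 68 (y) x 25 mm high, fixed; origin at centre of underside, deck 25 mm above. Rectangular recess 63 (x) x 43 (y) mm, 2 mm chamfer. Its floor is a lift pad: 5 mm below the deck when up, pushed 10 mm further down to its stop against 6 N of friction, stays where left (no spring). A cell may be empty (pad up), or hold a block, flush or proud.
- nest_4: grey plastic rack cell 80 (x) x 68 (y) x 25 mm high, fixed; origin at centre of underside, deck 25 mm above. Round recess 51 mm across, 2 mm chamfer. Its floor is a lift pad: 5 mm below the deck when up, pushed 10 mm further down to its stop against 6 N of friction, stays where left (no spring). A cell may be empty (pad up), or hold a block, flush or proud.
- nest_5: grey plastic rack cell 80 (x) x 68 (y) x 25 mm high, fixed; origin at centre of underside, deck 25 mm above. Rectangular recess 63 (x) x 43 (y) mm, 2 mm chamfer. Its floor is a lift pad: 5 mm below the deck when up, pushed 10 mm further down to its stop against 6 N of friction, stays where left (no spring). A cell may be empty (pad up), or hold a block, flush or proud.
- nest_6: grey plastic rack cell 80 (x) x 68 (y) x 25 mm high, fixed; origin at centre of underside, deck 25 mm above. Round recess 51 mm across, 2 mm chamfer. Its floor is a lift pad: 5 mm below the deck when up, pushed 10 mm further down to its stop against 6 N of friction, stays where left (no spring). A cell may be empty (pad up), or hold a block, flush or proud.
- block_1: steel hardness reference block, rectangular, 60 (its x) x 40 (its y) x 15 mm high, 0.16 to 0.33 kg; origin at the centre of its underside, z up. At the start it lies either in a rack cell (flush or standing proud) or loose, flat on the felt mat.
- block_2: steel hardness reference block, round, 48 mm across, 15 mm high, 0.16 to 0.33 kg; origin at the centre of its underside, z up. At the start it lies either in a rack cell (flush or standing proud) or loose, flat on the felt mat.
- block_3: steel hardness reference block, round, 48 mm across, 15 mm high, 0.16 to 0.33 kg; origin at the centre of its underside, z up. At the start it lies either in a rack cell (flush or standing proud) or loose, flat on the felt mat.
- block_4: steel hardness reference block, rectangular, 60 (its x) x 40 (its y) x 15 mm high, 0.16 to 0.33 kg; origin at the centre of its underside, z up. At the start it lies either in a rack cell (flush or standing proud) or loose, flat on the felt mat.
- block_5: steel hardness reference block, rectangular, 60 (its x) x 40 (its y) x 15 mm high, 0.16 to 0.33 kg; origin at the centre of its underside, z up. At the start it lies either in a rack cell (flush or standing proud) or loose, flat on the felt mat.
- block_6: steel hardness reference block, round, 48 mm across, 15 mm high, 0.16 to 0.33 kg; origin at the centre of its underside, z up. At the start it lies either in a rack cell (flush or standing proud) or loose, flat on the felt mat.
- rack: aluminium base sheet of the rack, 184 (its x) x 228 (its y) x 5 mm, fixed; origin at the centre of its underside. It carries the six cells in 2 rows (84 mm apart along x) by 3 columns (71 mm apart along y), their decks 30 mm above the bench, axes parallel to the rack's. It may be on the robot's left or right.
- mat: grey felt mat 250 x 250 x 3 mm, fixed on the bench on the other side; origin at the centre of its underside. Loose blocks, the blank and the anvil lie on it.
- blank: bystander: larger rectangular steel blank 70 x 50 x 15 mm on the mat, fits no cell; origin at the centre of its underside.
- anvil: bystander: dark steel spot anvil on the mat, foot 44 mm across and 12 mm thick with a 20 mm stem, 40 mm high in all; origin at the centre of its underside.
- bottle: bystander: closed white plastic bottle, 52 mm across, 130 mm high, standing loose on the bench ahead of the robot, beyond the work; origin at the centre of its underside.
- vblock: bystander: dark steel V-block (grooved block), 44 x 50 x 38 mm, loose on the bench straight ahead, between rack and mat at their far side; origin at the centre of its underside.
Mind the look-alikes: they are no part of the job. Leave any purple look-alike of the nest_6 alone. What is shaped like the nest_1 but blue is not meant.

How it is judged (in metres and radians):
At the end, for the whole second after the job is handed in: All six blocks are in cells of their own shape (loose ones in the empty cells, others where they started), within 5 mm of centre, tops flush with the deck within 2 mm, level within 0.06 rad, rectangles aligned within 0.1 rad, at rest. Blank, anvil, bottle, V-block within 20 mm of their starts (horizontal distance between block_1 and nest_5 below 0.005 m and z of block_1 in the frame of nest_5 between 0.008 and 0.012 m and angle between each of block_1, block_2, block_6, block_4, block_5, block_3's own z axis and vertical below 0.06 rad and linear speed of each of block_1, block_2, block_6, block_4, block_5, block_3 below 0.02 m/s and angle between the x axis of block_1 and the x axis of nest_5, either way round below 0.1 rad and horizontal distance between block_2 and nest_1 below 0.005 m and z of block_2 in the frame of nest_1 between 0.008 and 0.012 m and horizontal distance between block_6 and nest_6 below 0.005 m and z of block_6 in the frame of nest_6 between 0.008 and 0.012 m and horizontal distance between block_4 and nest_2 below 0.005 m and z of block_4 in the frame of nest_2 between 0.008 and 0.012 m and angle between the x axis of block_4 and the x axis of nest_2, either way round below 0.1 rad and horizontal distance between block_5 and nest_3 below 0.005 m and z of block_5 in the frame of nest_3 between 0.008 and 0.012 m and angle between the x axis of block_5 and the x axis of nest_3, either way round below 0.1 rad and horizontal distance between block_3 and nest_4 below 0.005 m and z of block_3 in the frame of nest_4 between 0.008 and 0.012 m and distance of each of blank, anvil, bottle, vblock from where it was at the start of the episode below 0.02 m); the robot touches nothing.
It fails at once if a block that was already flush is taken out of or shifted in its cell by more than 8 mm (distance of any of block_1, block_2, block_6 from where it was at the start of the episode above 0.008 m).
It fails at once if a bystander (blank, anvil, bottle, V-block) is moved by more than 20 mm (distance of any of blank, anvil, bottle, vblock from where it was at the start of the episode above 0.02 m).
It also fails if it takes over 72 s, if anything falls off the work surface, if the arm or the gripper's body presses on something with over 40 N, if the wrist force passes 120 N, or if a joint passes its speed limit or range.

### The arm

A 6-joint arm with a two-finger parallel gripper is mounted at the origin on the work surface. World frame = base frame: x ahead of the robot, y to its left, z up, the work surface at z = 0. Lengths are in m, angles in degrees, forces in N, time in s.
With the tool pointing down it reaches from about 0.25 to 0.85 m from the base axis. Payload 12.5 kg.
Tool frame: the origin (TCP) lies midway between the tips of the shut fingers; the grasp point (between the pads) lies 19 mm behind it; z points along the fingers, y is the line along which they close (so a half turn about z gives the same grasp; the last joint's range is limited). The gripper opens to 93 mm and grips with 3 to 60 N. Pads are 15 mm wide; open, the fingers measure 128 mm over their backs; the gripper's body (75 mm by 188 mm) begins 65 mm behind the grasp point.
Start: joints at [-76.696, 20.094, 94.641, -0, 65.266, -4.847], TCP at [0.171, -0.523, 0.219] pointing down, gripper open.
Joint ranges: [-157.81, 157.81], [-45, 120.19], [0.68, 151.7], [-89.99, 269.99], [4.06, 180], [-164.3, 164.3]. Speed limits (degrees/s): [127.2, 127.2, 159.86, 180, 180, 180].

### API

Orientations are given as [roll, pitch, yaw] about the fixed x, y, z axes, in that order (R = Rz(yaw) Ry(pitch) Rx(roll)).
In Python, from rig import * gives the robot as it stands.
- The arm moves only by the tool apply_moves, never from a script. Its argument "plan" is a list that holds one entry, the list of rows, each a list of 7 numbers: the opening, from 0 (shut) to 1 (fully open), then the shift along the tool's x, y, z in m, then the turn, a rotation vector about the tool's x, y, z in degrees. In form: [[[jaw, dx, dy, dz, ax, ay, az], ...]]. A call has 1 to 12 rows; each row is the pose to reach, as a shift and turn from the pose commanded when the call began, along the tool's axes at that moment; what a row does not reach only later rows make up. A row lasts 1/8 s, in which the tool goes at most 62.5 mm and 10.7 degrees, less where a joint would pass 70% of its speed; a pose out of reach is approached as far as the arm can. A call with a gripper value outside its range is refused whole. The fingers move at their own pace and stop on an object; "grip_force" is the grip in N (left out, the last holds). Time passes only in rows, so rows that repeat a pose let the fingers close. It gives the time, the measured TCP pose, the force, the opening and the grip force at its end, in the units of the state.
- observe(): the state, without advancing time (a new reading comes with each control period).
- get_image(name): name is "scene" or "top" or "wrist"; returns the picture (400x640x3 uint8, red, green, blue); there is no depth.
- camera_params(name): a dict with "camera_matrix" (3x3 intrinsics, pixels), "rvec" (rotation vector, rad) and "tvec" (3), from world to camera coordinates, as OpenCV has them; the wrist camera has in their place "tool_from_camera" (4x4, takes a point from camera to tool coordinates, whose origin is the TCP and whose axes are the flange's). Camera axes: x right, y down, z forward; pixel columns grow to the right and rows downward; lengths in m; the calibration is good to about 2 mm. A picture is of the moment at which its call begins: read the wrist's pose just before it. camera_params takes no time and is no camera call.
- sign_off(): hands the job in; it is judged then, once.
Trained networks look in the newest picture that a camera, given by its name, has taken for a name from the list of things; names that differ only in an ending like _2 or _b are one class to them, and where a whole thing is asked for, a point or a joint stands for the part that bears it (a point fixed in the world has none). Each returns a list of dicts, best first, with "confidence" (0 to 1); they miss things now and then, are a little off and sometimes report something else, mostly with a low value. They report only what shows in the picture. A call takes as long as a camera call. They do not tell look-alikes from the thing itself.
- silhouettes(camera, query): "pixels" (400x640 bool, what is visible of it) and "box" ([left, top, width, height] in pixels, round what is visible of it).
The state is a dict: "t": time; "joints": joint angles; "dq": joint speeds; "tau": joint torques, N m; "tool_pos": TCP position; "orientation": TCP orientation; "wrist_force": force on the tool from outside, world axes, zero at the start; "wrist_torque": the same for the moment, N m; "gripper_width": finger opening in m; "grasp_force": force on a finger pad.
Only numpy, scipy, OpenCV 4.12 (cv2) and the standard library are available. Lean on these libraries where they do the work, as an engineer would, in place of code of your own. Each camera call takes 0.05 s, during which the arm holds its last target. There are 200 camera calls.

## Working session

There is one attempt and no reset: what is moved stays moved. The work goes in short steps, Python scripts to look and compute and a tool call to move; the robot and the scene stay as the last step left them, time stands still between calls to the robot, and variables do not carry over. Pictures are saved under pics/ and viewed, at most 10 in all, crops included, and the job is handed in when it is done.

Besides the shell and the picture viewer there is one more tool, called after "Request:" by a JSON object that holds its "name" and its "arguments". apply_moves: Moves the arm, as the interface text tells. Its arguments: {"type":"object","properties":{"plan":{"type":"array","items":{"type":"array","items":{"type":"array","items":{"type":"number"}}}},"grip_force":{"type":"number"}},"required":["plan"]}

```bash
mkdir -p pics
cat > h.py <<'E'
from rig import *
import numpy as np, cv2
def save(cam,fn):
    im=get_image(cam); cv2.imwrite('pics/'+fn,im[:,:,::-1]); return im
def world(cam,uv,z):
    p=camera_params(cam); K=np.array(p["camera_matrix"])
    R=cv2.Rodrigues(np.array(p["rvec"],float))[0]; t=np.array(p["tvec"],float).ravel()
    uv=np.atleast_2d(uv).astype(float)
    d=(R.T@np.linalg.inv(K)@np.c_[uv,np.ones(len(uv))].T).T
    c=-R.T@t
    return c+d*((z-c[2])/d[:,2])[:,None]
E
python3 - <<'E'
from h import *
save('top','top0.png'); save('scene','scene0.png')
o=observe(); print(o['t'],o['tool_pos'],o['orientation'])
p=camera_params('top');R=cv2.Rodrigues(np.array(p["rvec"],float))[0];print(p['camera_matrix'],-R.T@np.array(p['tvec']).ravel())
for q,z in [('block_1',.018),('block_2',.018),('nest_1',.03),('nest_2',.03),('blank',.018),('anvil',.02),('bottle',.1),('vblock',.038)]:
    for d in silhouettes('top',q):
        c=cv2.minAreaRect(np.argwhere(d['pixels'])[:,::-1].astype(np.float32))
        print(q,round(d['confidence'],2),np.round(c[0]),np.round(c[1]),round(c[2]),world('top',c[0],z)[0].round(4))
E
```

```text
0.1 [ 0.17129139 -0.5223138   0.2181362 ] [-1.79939065e+02 -6.91615220e-03  1.81500067e+01]
[[366.23179611   0.         319.60354674]
 [  0.         366.23179611 198.02793916]
 [  0.           0.           1.        ]] [0.50667138 0.06916397 0.86327275]
block_1 0.96 [233. 187.] [18. 27.] 3 [0.5874 0.258  0.018 ]
block_1 0.7 [413. 234.] [25. 18.] 90 [ 0.4727 -0.1571  0.018 ]
block_1 0.68 [336. 162.] [22. 24.] 69 [0.6433 0.0176 0.018 ]
block_1 0.65 [231. 224.] [23. 22.] 27 [0.5016 0.2622 0.018 ]
block_1 0.64 [262. 188.] [27. 19.] 90 [0.5832 0.1889 0.018 ]
block_1 0.55 [465. 180.] [20. 22.] 90 [ 0.5977 -0.2824  0.018 ]
block_2 0.96 [233. 187.] [18. 27.] 3 [0.5874 0.258  0.018 ]
block_2 0.7 [413. 234.] [25. 18.] 90 [ 0.4727 -0.1571  0.018 ]
block_2 0.68 [336. 162.] [22. 24.] 69 [0.6433 0.0176 0.018 ]
block_2 0.65 [231. 224.] [23. 22.] 27 [0.5016 0.2622 0.018 ]
block_2 0.64 [262. 188.] [27. 19.] 90 [0.5832 0.1889 0.018 ]
block_2 0.55 [465. 180.] [20. 22.] 90 [ 0.5977 -0.2824  0.018 ]
nest_1 0.92 [232. 188.] [36. 31.] 90 [0.584  0.2554 0.03  ]
nest_1 0.91 [336. 278.] [37. 30.] 76 [0.3771 0
[... 326 characters left out ...]
225.] [31. 35.] 2 [0.4986 0.1884 0.03  ]
nest_2 0.92 [232. 188.] [36. 31.] 90 [0.584  0.2554 0.03  ]
nest_2 0.91 [336. 278.] [37. 30.] 76 [0.3771 0.0222 0.03  ]
nest_2 0.89 [264. 188.] [35. 32.] 90 [0.5821 0.1838 0.03  ]
nest_2 0.8 [164. 208.] [36. 34.] 83 [0.5414 0.4107 0.03  ]
nest_2 0.74 [230. 224.] [32. 37.] 2 [0.502 0.26  0.03 ]
nest_2 0.71 [294. 190.] [32. 37.] 2 [0.5782 0.1151 0.03  ]
nest_2 0.68 [293. 226.] [35. 30.] 90 [0.4949 0.1185 0.03  ]
nest_2 0.61 [262. 225.] [31. 35.] 2 [0.4986 0.1884 0.03  ]
blank 0.84 [409. 179.] [22. 32.] 85 [ 0.6009 -0.152   0.018 ]
anvil 0.55 [468. 232.] [17. 19.] 90 [ 0.478  -0.2829  0.02  ]
bottle 0.67 [355. 121.] [23. 33.] 22 [ 0.7171 -0.0176  0.1   ]
```

View pics/top0.png

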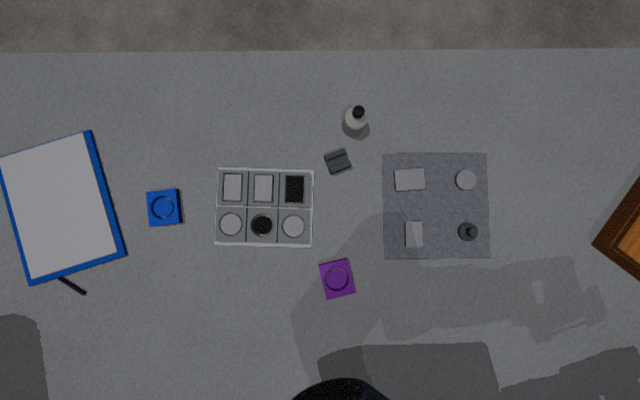

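View pics/scene0.png

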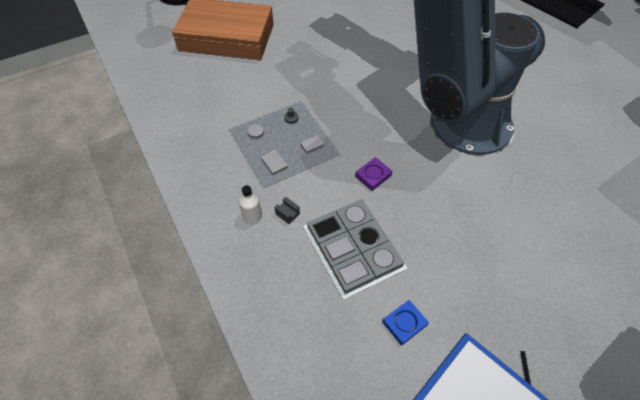

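The top view shows the rack at about (265,207). The empty rectangular cell is at (295,190) and the empty round cell at (262,226). The loose rectangle is at (414,234), the loose round block at (466,180), the blank at (409,180) and the anvil at (468,232). The blue cell at (164,208) and the purple cell at (336,278) are look-alikes. In the scene view the rectangle at (341,246) looks proud.

Next I'll work out a move that puts the wrist camera over the mat.

```bash
cat >> h.py <<'E'
from scipy.spatial.transform import Rotation as Ro
def Tn(o=None):
    o=o or observe(); T=np.eye(4); T[:3,:3]=Ro.from_euler('xyz',o['orientation'],degrees=True).as_matrix(); T[:3,3]=o['tool_pos']; return T
def delta(pos,yaw,T=None):
    "shift and turn in tool axes to reach pos, tool down with yaw"
    T=Tn() if T is None else T
    return (T[:3,:3].T@(np.array(pos)-T[:3,3])*1000).round(1), (Ro.from_matrix(T[:3,:3]).inv()*Ro.from_euler('xyz',[180,0,yaw],degrees=True)).as_rotvec(degrees=True).round(2)
def wworld(uv,z,T):
    p=camera_params('wrist'); C=T@np.array(p['tool_from_camera']); K=np.array(p['camera_matrix'])
    uv=np.atleast_2d(uv).astype(float)
    d=(C[:3,:3]@np.linalg.inv(K)@np.c_[uv,np.ones(len(uv))].T).T
    return C[:3,3]+d*((z-C[2,3])/d[:,2])[:,None]
E
python3 - <<'E'
from h import *
p=camera_params('wrist'); print(np.round(p['tool_from_camera'],3),p['camera_matrix'])
for y in (0,90): print(delta([.5,-.22,.3],y))
print(observe()['joints'])
E
```

```text
[[ 0.001 -0.959 -0.285  0.079]
 [ 1.     0.     0.001  0.   ]
 [-0.001 -0.285  0.959 -0.165]
 [ 0.     0.     0.     1.   ]] [[324.80409164   0.         323.19739649]
 [  0.         324.80409164 201.6532787 ]
 [  0.           0.           1.        ]]
(array([ 406.6, -185.2,  -81.4]), array([-1.000e-02,  0.000e+00,  1.815e+01]))
(array([ 406.6, -185.2,  -81.4]), array([ -0.  ,  -0.  , -71.85]))
[-7.66965003e+01  2.00952431e+01  9.46442538e+01  4.11064022e-05
  6.52666326e+01 -4.84680785e+00]
```

Request:
{"name": "apply_moves", "arguments": {"plan": [[[1, 0.4255, -0.1786, 0.088, 0, 0, 18.15], [1, 0.4255, -0.1786, 0.088, 0, 0, 18.15], [1, 0.4255, -0.1786, 0.088, 0, 0, 18.15], [1, 0.4255, -0.1786, 0.088, 0, 0, 18.15], [1, 0.4255, -0.1786, 0.088, 0, 0, 18.15], [1, 0.4255, -0.1786, 0.088, 0, 0, 18.15], [1, 0.4255, -0.1786, 0.088, 0, 0, 18.15], [1, 0.4255, -0.1786, 0.088, 0, 0, 18.15], [1, 0.4255, -0.1786, 0.088, 0, 0, 18.15], [1, 0.4255, -0.1786, 0.088, 0, 0, 18.15]]]}}

```text
t: 1.75
tool_pos: [0.5196, -0.2208, 0.1307]
orientation: [180.0, 0.0, -0.0]
wrist_force: [0.3, -0.5, 1.0]
gripper_width: 0.0926
grasp_force: 0.0
```

```bash
cat >> h.py <<'E'
def sil(q,z,T,n=9):
    for d in silhouettes('wrist',q)[:n]:
        m=d['pixels'].astype(np.uint8)
        c=max(cv2.findContours(m,0,cv2.CHAIN_APPROX_NONE)[0],key=cv2.contourArea)[:,0]
        w=wworld(c,z,T)[:,:2].astype(np.float32)*1000
        r=cv2.minAreaRect(w); print(q,round(d['confidence'],2),'px',c.mean(0).round(),'rect',np.round(r[0],1),np.round(r[1],1),round(r[2],1),'circ',np.round(np.r_[cv2.minEnclosingCircle(w)[0],cv2.minEnclosingCircle(w)[1]],1))
E
python3 - <<'E'
from h import *
T=Tn(); print(observe()['t'],T[:3,3],observe()['orientation'])
save('wrist','w1.png')
sil('block_1',.018,T); sil('blank',.018,T); sil('anvil',.02,T)
E
```

```text
1.75 [ 0.5195528  -0.22079371  0.13071023] [ 1.79997407e+02  1.44473046e-02 -5.98737332e-03]
block_1 0.85 px [258. 240.] rect [ 478.1 -160.9] [62.  40.4] 1.2 circ [ 477.4 -161.4   35.2]
block_1 0.67 px [400. 102.] rect [ 599.7 -284.5] [46.2 48.1] 2.4 circ [ 600.1 -284.3   24.5]
blank 0.63 px [30. 42.] rect [644.6   5. ] [58.8 66. ] 0.0 circ [640.5   8.7  37.3]
blank 0.61 px [241.  99.] rect [ 602.3 -154.6] [49.7 70.7] 4.1 circ [ 602.1 -154.9   41.4]
anvil 0.49 px [29. 42.] rect [644.7   3.4] [57.6 65.4] 0.0 circ [640.2   7.   37. ]
```

View pics/w1.png

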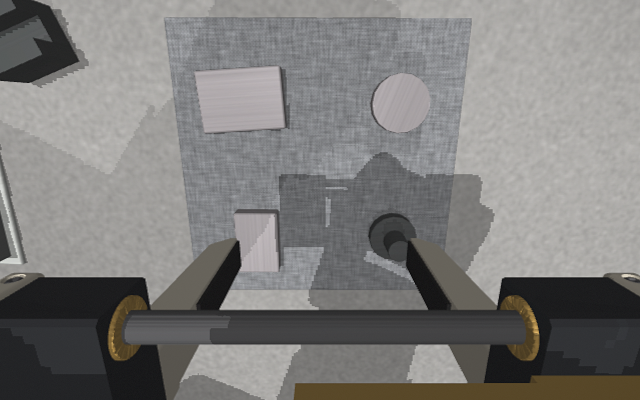

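The wrist view shows the loose rectangle at (257,240), the round block at (400,102), the blank at (240,99) and the anvil at (392,238). The measured sizes match the given ones. I'll grasp the round block first.

Request:
{"name": "apply_moves", "arguments": {"plan": [[[1, 0.0803, 0.0636, 0.03, 0, 0, 0], [1, 0.0803, 0.0636, 0.06, 0, 0, 0], [1, 0.0803, 0.0636, 0.1, 0, 0, 0], [1, 0.0803, 0.0636, 0.1197, 0, 0, 0], [1, 0.0803, 0.0636, 0.1197, 0, 0, 0], [0.3, 0.0803, 0.0636, 0.1197, 0, 0, 0], [0.3, 0.0803, 0.0636, 0.1197, 0, 0, 0], [0.3, 0.0803, 0.0636, 0.1197, 0, 0, 0], [0.3, 0.0803, 0.0636, 0.1197, 0, 0, 0], [0.3, 0.0803, 0.0636, 0.07, 0, 0, 0], [0.3, 0.0803, 0.0636, 0.0, 0, 0, 0], [0.3, 0.0803, 0.0636, 0.0, 0, 0, 0]]], "grip_force": 25}}

```text
t: 3.45
tool_pos: [0.6023, -0.285, 0.1357]
orientation: [179.8, -0.4, 0.0]
wrist_force: [-0.5, -1.2, 0.3]
gripper_width: 0.0296
grasp_force: 0.0
```

Run:
```python
from h import *
T=Tn(); o=observe(); print(o['t'],T[:3,3],o['orientation'],o['gripper_width'],o['grasp_force'])
save('wrist','w2.png')
sil('block_1',.018,T)
save('top','top2.png')
for d in silhouettes('top','block_1'):
        c=cv2.minAreaRect(np.argwhere(d['pixels'])[:,::-1].astype(np.float32))
        print(round(d['confidence'],2),np.round(c[0]),np.round(c[1]),world('top',c[0],.018)[0].round(4))
```

```text
3.45 [ 0.60229257 -0.28496837  0.13566198] [ 1.79783756e+02 -3.88073398e-01  4.67593890e-03] 0.029553803551174887 0.0
block_1 0.84 px [323. 197.] rect [ 602.1 -285.3] [46.4 49.7] 89.9 circ [ 601.8 -286.2   25.3]
0.94 [263. 188.] [27. 18.] [0.5855 0.1878 0.018 ]
0.85 [413. 234.] [25. 18.] [ 0.4727 -0.1571  0.018 ]
0.81 [293. 225.] [18. 19.] [0.4976 0.1198 0.018 ]
0.71 [461. 182.] [20. 13.] [ 0.5931 -0.2718  0.018 ]
0.64 [230. 224.] [20. 21.] [0.5022 0.2625 0.018 ]
0.61 [232. 188.] [25. 18.] [0.5863 0.2592 0.018 ]
```

View pics/w2.png

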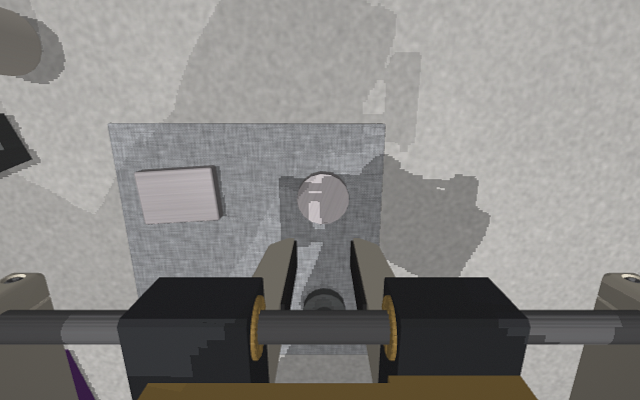

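The round block is still in place at (323,198): the fingers were slow and had not closed before the lift. I'll repeat the grasp with a smaller pre-opening and a longer close.

Request:
{"name": "apply_moves", "arguments": {"plan": [[[0.68, 0.0007, 0.0006, 0.02, 0, 0, 0], [0.68, 0.0007, 0.0006, 0.05, 0, 0, 0], [0.68, 0.0007, 0.0006, 0.08, 0, 0, 0], [0.68, 0.0007, 0.0006, 0.09, 0, 0, 0], [0.68, 0.0007, 0.0006, 0.12, 0, 0, 0], [0.68, 0.0007, 0.0006, 0.12, 0, 0, 0], [0.3, 0.0007, 0.0006, 0.12, 0, 0, 0], [0.3, 0.0007, 0.0006, 0.12, 0, 0, 0], [0.3, 0.0007, 0.0006, 0.12, 0, 0, 0], [0.3, 0.0007, 0.0006, 0.12, 0, 0, 0], [0.3, 0.0007, 0.0006, 0.12, 0, 0, 0]]], "grip_force": 25}}

```text
t: 5.03
tool_pos: [0.6017, -0.2849, 0.0119]
orientation: [179.9, -0.1, 0.0]
wrist_force: [-0.3, 0.2, 6.9]
gripper_width: 0.047
grasp_force: 25.0
```

Request:
{"name": "apply_moves", "arguments": {"plan": [[[0.3, 0, 0, -0.06, 0, 0, 0], [0.3, 0, 0, -0.12, 0, 0, 0], [0.3, -0.02, -0.06, -0.139, 0, 0, 0], [0.3, -0.04, -0.118, -0.139, 0, 0, 0], [0.3, -0.06, -0.176, -0.139, 0, 0, 0], [0.3, -0.08, -0.234, -0.139, 0, 0, 0], [0.3, -0.1, -0.292, -0.139, 0, 0, 0], [0.3, -0.12, -0.35, -0.139, 0, 0, 0], [0.3, -0.14, -0.408, -0.139, 0, 0, 0], [0.3, -0.161, -0.45, -0.139, 0, 0, 0], [0.3, -0.161, -0.473, -0.139, 0, 0, 0], [0.3, -0.161, -0.473, -0.139, 0, 0, 0]]]}}

```text
t: 6.52
tool_pos: [0.4397, 0.1895, 0.1497]
orientation: [-180.0, -0.0, 0.1]
wrist_force: [-0.2, -0.5, -2.8]
gripper_width: 0.0472
grasp_force: 25.0
```

Request:
{"name": "apply_moves", "arguments": {"plan": [[[0.3, 0, 0, 0, 0, 0, 0], [0.3, 0, 0, 0, 0, 0, 0]]]}}

```text
t: 6.78
tool_pos: [0.4402, 0.1876, 0.1496]
orientation: [180.0, 0.0, -0.1]
wrist_force: [-0.6, -0.2, -2.1]
gripper_width: 0.0472
grasp_force: 25.0
```

Run:
```python
from h import *
T=Tn(); o=observe(); print(o['t'],T[:3,3],o['orientation'],o['gripper_width'],o['grasp_force'],o['wrist_force'])
save('wrist','w3.png')
sil('block_1',.03,T); sil('nest_1',.03,T)
```

```text
6.775 [0.44015883 0.18760207 0.14960849] [ 1.79992367e+02  9.45632878e-03 -6.47857658e-02] 0.04719690287001021 24.99937355518341 [-0.61784552 -0.19254271 -2.13947187]
block_1 0.89 px [325.  29.] rect [575.5 185.9] [40.5 43.2] 88.8 circ [576.  185.6  28.8]
block_1 0.83 px [239. 122.] rect [504.6 259.2] [48.6 46.4] 90.0 circ [504.8 258.9  24.6]
block_1 0.68 px [237.  27.] rect [577.  255.6] [41.  41.2] 87.6 circ [577.9 254.9  28. ]
block_1 0.59 px [324. 254.] rect [379.8 186. ] [83.4 92.7] 87.9 circ [379.9 185.5  46.9]
nest_1 0.91 px [320. 124.] rect [501.1 189.7] [68.5 79.7] 87.5 circ [500.9 189.5  51.2]
nest_1 0.81 px [489. 245.] rect [385.6  30.1] [84.6 74.1] 12.9 circ [384.9  29.9  55.4]
nest_1 0.78 px [239. 120.] rect [504.3 259.3] [70.8 79.5] 87.8 circ [504.7 259.1  50.8]
nest_1 0.62 px [325.  41.] rect [570.3 186. ] [67.5 55.2] 88.0 circ [571.6 185.5  42.1]
nest_1 0.62 px [238.  40.] rect [570.4 255.5] [73.2 52.6] 90.0 circ [572.1 254.7  42.9]
nest_1 0.6 px [402. 128.] rect [498.  120.1] [70.6 79.7] 87.5 circ [498.1 119.6  51.7]
nest_1 0.57 px [57. 72.] rect [544.4 404.9] [79.4 82. ] 6.6 circ [541.3 404.2  53.3]
```

View pics/w3.png

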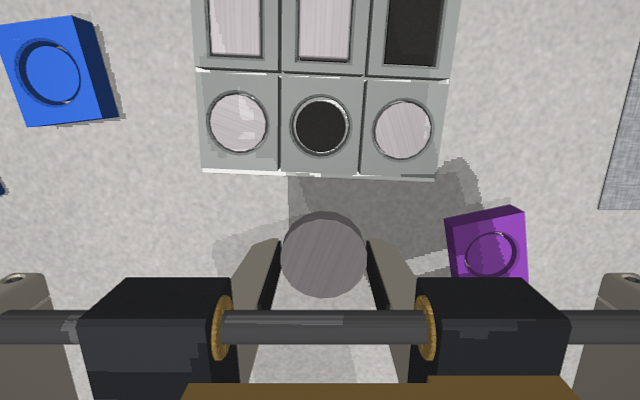

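The rack's near row is cleanly visible. The empty round cell is at (320,126) and the held disc's top face is centred near (324,258). I'll refine both from this saved image.

Run:
```python
from h import *
T=Tn(); im=cv2.imread('pics/w3.png'); g=cv2.cvtColor(im,6)
m=(g[95:160,285:358]<60).astype(np.uint8)
c=max(cv2.findContours(m,0,1)[0],key=cv2.contourArea)[:,0]+[285,95]; e=cv2.fitEllipse(c); print('hole',e)
print(wworld(e[0],.025,T),wworld(e[0],.03,T))
# ring (dark chamfer outline) of three cells by Hough
h=cv2.HoughCircles(cv2.medianBlur(g[80:175,190:450],3),cv2.HOUGH_GRADIENT,1,50,param1=120,param2=15,minRadius=24,maxRadius=36)
for x,y,r in h[0]: print('circ',x+190,y+80,r,wworld([x+190,y+80],.03,T).round(4))
mm=cv2.inRange(g,95,150); 
print(g[215:300:5,324], g[258,270:380:5])
for top in (258.,): print(wworld([[324,219],[324,297],[281,258],[367,258],[324,258]],.1557,T).round(4))
```

```text
hole ((320.1520080566406, 126.25732421875), (47.94541549682617, 49.357173919677734), 172.36331176757812)
[[0.5013065 0.1899957 0.025    ]] [[0.50160984 0.18995426 0.03      ]]
circ 319.5 124.5 31.0 [[0.5031 0.1905 0.03  ]]
circ 400.5 128.5 28.6 [[0.4997 0.1211 0.03  ]]
circ 238.5 121.5 28.5 [[0.5056 0.2595 0.03  ]]
[ 79 119 114 116 115 115 115 113 115 117 113 117 116 115 116 112 114] [110  27  76 117 116 116 118 118 112 115 114 117 117 116 112 115 114 115
 118 118  24  88]
[[0.4623 0.1871 0.1557]
 [0.416  0.187  0.1557]
 [0.44   0.2102 0.1557]
 [0.44   0.1639 0.1557]
 [0.44   0.187  0.1557]]
```

Request:
{"name": "apply_moves", "arguments": {"plan": [[[0.3, 0.05, -0.0026, 0, 0, 0, 0], [0.3, 0.062, -0.0026, 0.03, 0, 0, 0], [0.3, 0.062, -0.0026, 0.08, 0, 0, 0], [0.3, 0.062, -0.0026, 0.1, 0, 0, 0], [0.3, 0.062, -0.0026, 0.1, 0, 0, 0], [0.3, 0.062, -0.0026, 0.106, 0, 0, 0], [0.3, 0.062, -0.0026, 0.111, 0, 0, 0], [0.3, 0.062, -0.0026, 0.116, 0, 0, 0], [0.3, 0.062, -0.0026, 0.116, 0, 0, 0]]]}}

```text
t: 8.05
tool_pos: [0.5021, 0.1911, 0.0336]
orientation: [180.0, -0.0, 0.0]
wrist_force: [-0.2, -0.2, -2.7]
gripper_width: 0.0471
grasp_force: 25.0
```

Request:
{"name": "apply_moves", "arguments": {"plan": [[[0.62, 0, 0, 0, 0, 0, 0], [0.62, 0, 0, 0, 0, 0, 0], [0.62, 0, 0, 0, 0, 0, 0], [0.62, 0, 0, -0.02, 0, 0, 0], [0, 0, 0, -0.026, 0, 0, 0], [0, 0, 0, -0.026, 0, 0, 0], [0, 0, 0, -0.026, 0, 0, 0], [0, 0, 0, -0.026, 0, 0, 0], [0, 0, 0, -0.026, 0, 0, 0], [0, 0, 0, -0.026, 0, 0, 0], [0, 0, 0, -0.026, 0, 0, 0], [0, 0, 0, -0.02, 0, 0, 0]]]}}

```text
t: 9.55
tool_pos: [0.5023, 0.1911, 0.0537]
orientation: [-180.0, -0.0, -0.0]
wrist_force: [0.3, -0.3, -0.7]
gripper_width: 0.0009
grasp_force: 0.0
```

Request:
{"name": "apply_moves", "arguments": {"plan": [[[0, 0, 0, 0.008, 0, 0, 0], [0, 0, 0, 0.012, 0, 0, 0], [0, 0, 0, 0.016, 0, 0, 0], [0, 0, 0, 0.02, 0, 0, 0], [0, 0, 0, 0.0235, 0, 0, 0], [0, 0, 0, 0.0245, 0, 0, 0], [0, 0, 0, 0.0245, 0, 0, 0]]]}}

```text
t: 10.42
tool_pos: [0.5021, 0.1911, 0.0301]
orientation: [180.0, -0.0, 0.0]
wrist_force: [-6.8, -1.9, 17.8]
gripper_width: 0.0007
grasp_force: 9.1
```

Request:
{"name": "apply_moves", "arguments": {"plan": [[[0, 0, 0, -0.03, 0, 0, 0], [0, 0.045, 0.002, -0.03, 0, 0, 0], [0, 0.084, 0.0037, -0.03, 0, 0, 0], [0, 0.084, 0.0037, -0.022, 0, 0, 0], [0, 0.084, 0.0037, -0.015, 0, 0, 0], [0, 0.084, 0.0037, -0.011, 0, 0, 0], [0, 0.084, 0.0037, -0.007, 0, 0, 0], [0, 0.084, 0.0037, -0.004, 0, 0, 0]]]}}

```text
t: 11.42
tool_pos: [0.5856, 0.1875, 0.0332]
orientation: [180.0, 0.0, 0.0]
wrist_force: [-2.9, 0.3, 3.1]
gripper_width: 0.0005
grasp_force: 1.7
```

Request:
{"name": "apply_moves", "arguments": {"plan": [[[0, 0, 0, 0.002, 0, 0, 0], [0, 0, 0, 0.004, 0, 0, 0], [0, 0, 0, 0.004, 0, 0, 0]]]}}

```text
t: 11.8
tool_pos: [0.586, 0.1875, 0.0302]
orientation: [-180.0, 0.0, 0.0]
wrist_force: [-6.9, -1.0, 13.4]
gripper_width: 0.0006
grasp_force: 6.9
```

Request:
{"name": "apply_moves", "arguments": {"plan": [[[0, 0, 0, -0.03, 0, 0, 0], [0, 0.0015, -0.035, -0.03, 0, 0, 0], [0, 0.0031, -0.0709, -0.03, 0, 0, 0], [0, 0.0031, -0.0709, -0.022, 0, 0, 0], [0, 0.0031, -0.0709, -0.015, 0, 0, 0], [0, 0.0031, -0.0709, -0.011, 0, 0, 0], [0, 0.0031, -0.0709, -0.007, 0, 0, 0], [0, 0.0031, -0.0709, -0.004, 0, 0, 0]]]}}

```text
t: 12.8
tool_pos: [0.5893, 0.2579, 0.033]
orientation: [180.0, -0.0, -0.0]
wrist_force: [0.4, 0.5, 0.3]
gripper_width: 0.0005
grasp_force: 0.0
```

Request:
{"name": "apply_moves", "arguments": {"plan": [[[0, 0, 0, 0.002, 0, 0, 0], [0, 0, 0, 0.004, 0, 0, 0], [0, 0, 0, 0.004, 0, 0, 0]]]}}

```text
t: 13.18
tool_pos: [0.5893, 0.2582, 0.0302]
orientation: [180.0, -0.0, 0.0]
wrist_force: [-3.0, -2.0, 10.4]
gripper_width: 0.0001
grasp_force: 5.0
```

Request:
{"name": "apply_moves", "arguments": {"plan": [[[0, 0, 0, -0.06, 0, 0, 0], [0.6, -0.02, 0.04, -0.1, 0, 0, 0], [0.6, -0.189, 0.418, -0.1, 0, 0, 0], [0.6, -0.189, 0.418, -0.1, 0, 0, 0], [0.6, -0.189, 0.418, -0.1, 0, 0, 0], [0.6, -0.189, 0.418, -0.1, 0, 0, 0], [0.6, -0.189, 0.418, -0.1, 0, 0, 0], [0.6, -0.189, 0.418, -0.1, 0, 0, 0], [0.6, -0.189, 0.418, -0.1, 0, 0, 0], [0.6, -0.189, 0.418, -0.1, 0, 0, 0], [0.6, -0.189, 0.418, -0.1, 0, 0, 0], [0.6, -0.189, 0.418, -0.1, 0, 0, 0]]]}}

```text
t: 14.68
tool_pos: [0.4005, -0.1589, 0.1291]
orientation: [-180.0, -0.0, 0.1]
wrist_force: [0.2, -0.7, -0.8]
gripper_width: 0.056
grasp_force: 0.0
```

Run:
```python
from h import *
T=Tn(); o=observe(); print(o['t'],T[:3,3],o['orientation'],o['gripper_width'])
im=save('wrist','w4.png')
sil('block_1',.018,T,3)
g=cv2.cvtColor(im,7)
for t in (140,150,160,170,180):
  m=cv2.morphologyEx((g[40:180,260:390]>t).astype(np.uint8),2,np.ones((3,3)))
  c=max(cv2.findContours(m,0,1)[0],key=cv2.contourArea)[:,0]+[260,40]
  r=cv2.minAreaRect(wworld(c,.018,T)[:,:2].astype(np.float32)*1000);print(t,np.round(r[0],1),np.round(r[1],1),r[2])
```

```text
14.675 [ 0.4005472  -0.15892852  0.12914669] [-1.79997994e+02 -7.58992973e-03  8.34307823e-02] 0.055952833852594835
block_1 0.87 px [323. 109.] rect [ 474.9 -159.1] [39.6 59.2] 89.7 circ [ 475.  -158.9   34.6]
140 [ 480.9 -154.2] [48.5 70. ] 88.73277282714844
150 [ 475.  -158.7] [37.9 57.6] 89.95359802246094
160 [ 475.4 -158.8] [37.3 57. ] 89.4271469116211
170 [ 475.1 -158.9] [55.9 37.2] 0.1131618469953537
180 [ 475.1 -158.8] [55.9 36.2] 0.1224176213145256
```

View pics/w4.png

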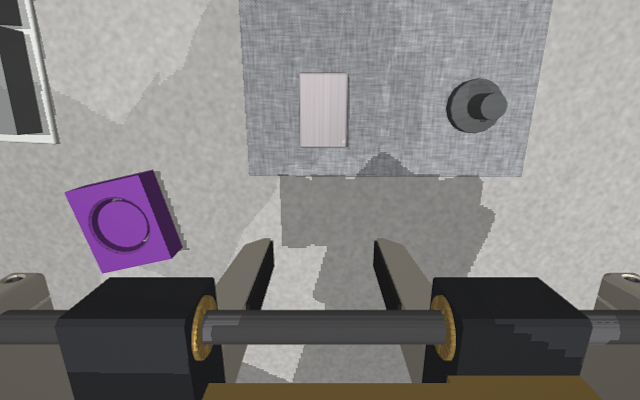

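The rectangle is at (323,109), square to the tool, with its centre near (0.475,-0.159). I'll grasp it, lift it, carry it to the rack and turn it to the rack's yaw of -2.5°.

Request:
{"name": "apply_moves", "arguments": {"plan": [[[0.6, 0.04, -0.0005, 0.03, 0, 0, 0], [0.6, 0.0748, -0.0005, 0.08, 0, 0, 0], [0.6, 0.0748, -0.0005, 0.1, 0, 0, 0], [0.6, 0.0748, -0.0005, 0.1185, 0, 0, 0], [0.6, 0.0748, -0.0005, 0.1185, 0, 0, 0], [0.3, 0.0748, -0.0005, 0.1185, 0, 0, 0], [0.3, 0.0748, -0.0005, 0.1185, 0, 0, 0], [0.3, 0.0748, -0.0005, 0.1185, 0, 0, 0], [0.3, 0.0748, -0.0005, 0.1185, 0, 0, 0], [0.3, 0.0748, -0.0005, 0.1185, 0, 0, 0]]], "grip_force": 25}}

```text
t: 16.02
tool_pos: [0.4754, -0.1593, 0.0115]
orientation: [180.0, -0.1, -0.0]
wrist_force: [-1.3, 1.9, 7.4]
gripper_width: 0.0392
grasp_force: 25.0
```

Request:
{"name": "apply_moves", "arguments": {"plan": [[[0.3, 0, 0, -0.06, 0, 0, 0], [0.3, 0, 0, -0.12, 0, 0, 0], [0.3, 0.025, -0.05, -0.139, 0, 0, 2.5], [0.3, 0.025, -0.11, -0.139, 0, 0, 2.5], [0.3, 0.025, -0.17, -0.139, 0, 0, 2.5], [0.3, 0.025, -0.23, -0.139, 0, 0, 2.5], [0.3, 0.025, -0.275, -0.139, 0, 0, 2.5], [0.3, 0.025, -0.287, -0.139, 0, 0, 2.5], [0.3, 0.025, -0.287, -0.139, 0, 0, 2.5], [0.3, 0.025, -0.287, -0.139, 0, 0, 2.5], [0.3, 0.025, -0.287, -0.139, 0, 0, 2.5]]]}}

```text
t: 17.4
tool_pos: [0.5001, 0.1267, 0.1496]
orientation: [180.0, 0.0, -2.6]
wrist_force: [-0.1, 0.6, -2.2]
gripper_width: 0.0393
grasp_force: 25.0
```

Run:
```python
from h import *
T=Tn(); o=observe(); print(o['t'],T[:3,3],o['orientation'],o['gripper_width'],o['grasp_force'])
save('wrist','w5.png')
sil('nest_1',.03,T); sil('block_1',.1557,T)
```

```text
17.4 [0.50007287 0.12667905 0.14964207] [ 1.79992608e+02  1.83356412e-03 -2.58360481e+00] 0.03931726263959818 24.998987317085266
nest_1 0.96 px [431. 267.] rect [425.3  25.6] [56.5 25.1] 89.1 circ [420.   25.7  29.2]
nest_1 0.95 px [249.  97.] rect [585.5 184.1] [70.1 79.7] 87.4 circ [585.2 185.5  51.7]
nest_1 0.93 px [254. 192.] rect [503.  187.7] [70.3 83.8] 87.4 circ [503.1 187.9  53. ]
nest_1 0.9 px [332.  98.] rect [582.  115.1] [68.6 80.6] 87.4 circ [581.6 115.2  51.4]
nest_1 0.82 px [179. 192.] rect [505.6 256.1] [76.5 82.9] 87.4 circ [506.1 254.6  55. ]
nest_1 0.82 px [165.  97.] rect [588.3 254.3] [71.3 79. ] 87.5 circ [588.9 254.8  52. ]
nest_1 0.79 px [339. 181.] rect [500.3 118.5] [68.2 82.9] 87.7 circ [499.6 118.7  51.7]
nest_1 0.75 px [ 27. 159.] rect [547.3 391.6] [78.4 69.2] 5.8 circ [545.8 392.4  50.2]
nest_1 0.53 px [249. 100.] rect [585.  183.9] [41.5 59.9] 87.4 circ [584.5 184.5  34.6]
block_1 0.91 px [332. 187.] rect [540.7 119.9] [25.4 15. ] 87.4 circ [535.5 120.1  12.8]
block_1 0.86 px [249. 100.] rect [582.  157.3] [23.3 33. ] 87.5 circ [582.2 157.4  19.3]
block_1 0.83 px [254. 196.] rect [535.6 159.7] [26.  27.9] 40.5 circ [535.5 159.7  14.1]
block_1 0.68 px [165. 100.] rect [583.8 196.3] [23. 33.] 87.4 circ [583.9 196.3  19.5]
block_1 0.68 px [324. 251.] rect [502.1 125.9] [40.1 62.8] 87.7 circ [501.8 125.4  35.8]
block_1 0.6 px [178. 195.] rect [537.6 198.6] [26.  27.5] 22.9 circ [537.9 198.5  13.9]
```

View pics/w5.png

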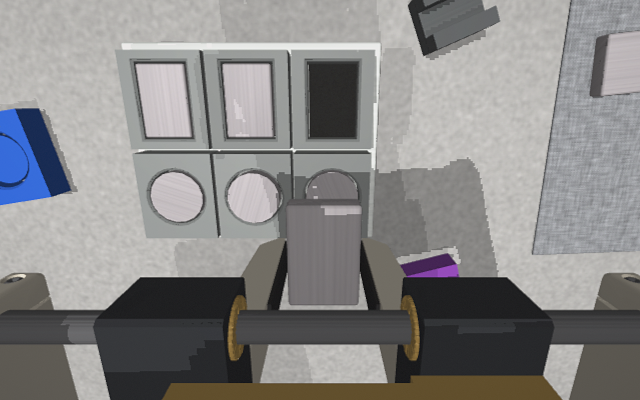

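The disc in the middle round cell, at (254,196), looks seated. The empty rectangular cell is at (334,99), and I'll refine it along with the held block.

Run:
```python
from h import *
T=Tn(); g=cv2.imread('pics/w5.png',0)
for t in (40,50,60,75):
  m=(g[52:146,298:370]<t).astype(np.uint8)
  c=max(cv2.findContours(m,0,1)[0],key=cv2.contourArea)[:,0]+[298,52]
  for z in (.025,.03):
    r=cv2.minAreaRect(wworld(c,z,T)[:,:2].astype(np.float32)*1000);print(t,z,np.round(r[0],1),np.round(r[1],1),round(r[2],1))
print(g[190:312:4,330]); print(g[255,280:370:3])
print(wworld([[324,207.5],[324,304]],.1557,T))
```

```text
40 0.025 [584.9 133.7] [ 0.8 16.2] 86.8
40 0.03 [584.8 133.5] [ 0.8 15.9] 86.8
50 0.025 [581.7 115.1] [39.4 58.6] 87.5
50 0.03 [581.6 115.2] [38.7 57.6] 87.5
60 0.025 [582.4 115. ] [41.4 61. ] 88.8
60 0.03 [582.4 115.1] [40.6 59.9] 88.8
75 0.025 [581.9 115.3] [42.2 62.6] 87.5
75 0.03 [581.9 115.4] [41.5 61.5] 87.5
[115 118 108  87 158 182 185 121 121 120 120 119 119 119 119 120 119 119
 118 119 119 119 118 118 117 117 118 117 117 160  64]
[ 91  28  34 110 116 118 116 117 117 117 115 119 117 119 115 118 120 120
 114 116 116 118 113 118 116 116 111  21  25 106]
[[0.52831954 0.12506289 0.1557    ]
 [0.47134466 0.1275268  0.1557    ]]
```

Request:
{"name": "apply_moves", "arguments": {"plan": [[[0.3, 0.05, 0.0072, 0, 0, 0, 0], [0.3, 0.0825, 0.0072, 0.02, 0, 0, 0], [0.3, 0.0825, 0.0072, 0.07, 0, 0, 0], [0.3, 0.0825, 0.0072, 0.1, 0, 0, 0], [0.3, 0.0825, 0.0072, 0.1, 0, 0, 0], [0.3, 0.0825, 0.0072, 0.106, 0, 0, 0], [0.3, 0.0825, 0.0072, 0.111, 0, 0, 0], [0.3, 0.0825, 0.0072, 0.116, 0, 0, 0], [0.3, 0.0825, 0.0072, 0.116, 0, 0, 0]]]}}

```text
t: 18.68
tool_pos: [0.5821, 0.1169, 0.0336]
orientation: [180.0, -0.0, -2.5]
wrist_force: [0.6, -1.4, -4.5]
gripper_width: 0.0395
grasp_force: 25.0
```

Request:
{"name": "apply_moves", "arguments": {"plan": [[[0.55, 0, 0, 0, 0, 0, 0], [0.55, 0, 0, 0, 0, 0, 0], [0.55, 0, 0, 0, 0, 0, 0], [0.55, 0, 0, -0.02, 0, 0, 0], [0, 0, 0, -0.026, 0, 0, 0], [0, 0, 0, -0.026, 0, 0, 0], [0, 0, 0, -0.026, 0, 0, 0], [0, 0, 0, -0.026, 0, 0, 0], [0, 0, 0, -0.026, 0, 0, 0], [0, 0, 0, -0.026, 0, 0, 0], [0, 0, 0, -0.02, 0, 0, 0], [0, 0, 0, -0.01, 0, 0, 0]]]}}

```text
t: 20.18
tool_pos: [0.5821, 0.117, 0.0432]
orientation: [-180.0, -0.0, -2.5]
wrist_force: [0.1, -0.0, 0.4]
gripper_width: 0.0007
grasp_force: 0.0
```

Request:
{"name": "apply_moves", "arguments": {"plan": [[[0, 0, 0, 0.001, 0, 0, 0], [0, 0, 0, 0.004, 0, 0, 0], [0, 0, 0, 0.007, 0, 0, 0], [0, 0, 0, 0.01, 0, 0, 0], [0, 0, 0, 0.013, 0, 0, 0], [0, 0, 0, 0.0145, 0, 0, 0], [0, 0, 0, 0.0145, 0, 0, 0]]]}}

```text
t: 21.05
tool_pos: [0.5823, 0.117, 0.0302]
orientation: [-180.0, -0.0, -2.5]
wrist_force: [-5.2, -1.0, 14.4]
gripper_width: 0.0003
grasp_force: 7.5
```

Request:
{"name": "apply_moves", "arguments": {"plan": [[[0, 0, 0, -0.06, 0, 0, 0], [0, -0.06, -0.03, -0.12, 0, 0, 0], [0, -0.12, -0.06, -0.13, 0, 0, 0], [0, -0.14, -0.072, -0.13, 0, 0, 0], [0, -0.14, -0.072, -0.13, 0, 0, 0], [0, -0.14, -0.072, -0.13, 0, 0, 0]]]}}

```text
t: 21.8
tool_pos: [0.4459, 0.195, 0.1591]
orientation: [-180.0, -0.0, -2.5]
wrist_force: [0.8, 0.6, 1.0]
gripper_width: 0.0003
grasp_force: 0.0
```

Run:
```python
from h import *
T=Tn(); o=observe(); print(o['t'],T[:3,3],o['orientation'],o['gripper_width'],o['grasp_force'])
save('wrist','w6.png')
sil('nest_1',.03,T); sil('block_1',.03,T)
```

```text
21.8 [0.44594417 0.19496964 0.15912472] [-1.79993055e+02 -4.34897624e-02 -2.47696005e+00] 0.00031931431188789367 0.0
nest_1 0.93 px [405. 130.] rect [498.1 119.8] [71.4 80.2] 87.4 circ [497.9 119.2  51.3]
nest_1 0.87 px [243.  46.] rect [577.2 255. ] [71.3 61.5] 87.6 circ [578.  254.8  46.4]
nest_1 0.85 px [72. 90.] rect [544.4 405. ] [80.4 81.7] 7.3 circ [544.4 404.8  55.7]
nest_1 0.82 px [326. 130.] rect [501.5 189.3] [67.7 79.3] 87.5 circ [501.6 189.2  51.3]
nest_1 0.72 px [410.  46.] rect [571.3 117.1] [71.7 61.6] 87.6 circ [571.3 116.9  46.4]
nest_1 0.71 px [493. 245.] rect [383.3  29.7] [90.7 75.6] 13.8 circ [383.8  29.8  56.7]
nest_1 0.66 px [327.  46.] rect [574.2 186.1] [67.8 61.5] 87.6 circ [575.  186.   45.1]
nest_1 0.62 px [247. 130.] rect [504.5 258.6] [72.  79.2] 87.5 circ [504.2 259.7  52. ]
block_1 0.94 px [242.  34.] rect [582.3 255.1] [41.5 51.2] 87.6 circ [582.7 255.   32.2]
block_1 0.91 px [248. 131.] rect [504.8 258.6] [48.3 47.2] 80.3 circ [504.9 259.   24.9]
block_1 0.9 px [325. 133.] rect [499.8 189.7] [46.4 47.5] 59.5 circ [499.8 189.9  24. ]
block_1 0.76 px [411.  34.] rect [576.  116.9] [40. 52.] 87.6 circ [577.  117.1  31.6]
block_1 0.7 px [327.  33.] rect [579.4 186.1] [40.1 51.2] 87.6 circ [579.9 185.7  31.5]
block_1 0.61 px [404. 132.] rect [498.8 119.6] [49.2 47.1] 58.6 circ [498.1 119.9  25.4]
```

View pics/w6.png

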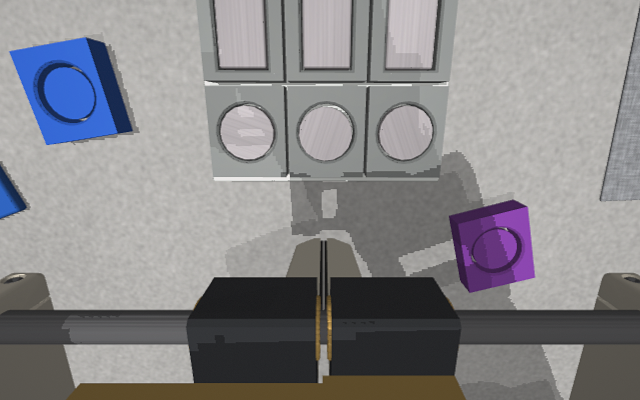

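All six blocks sit in their cells, with the near row of discs at (248,131), (325,133) and (404,132). The three blocks I pressed fully home (the two placed ones and the proud rectangle) stopped at z = 0.030, which is deck height.

```bash
python3 -c "
from rig import *
print(sign_off())"
```

```text
the job is handed in; nothing more can be done
None
```

I handed the job in with all six blocks in their cells: both loose blocks placed and pressed, and the proud rectangle pressed down to deck height. The final wrist picture shows them seated; the sign-off gave no verdict.

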